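# Close the biscuit box

## Task

The wooden lid of the biscuit box stands drying in the dish rack. Lift it out, lay it flat on the chopping board with its handle up and let go of it so that you can get at the handle, then set it into the mouth of the box without letting it drop and press it down all round until it is fully home, flush on the rim at all four corners. Leave the plates, mug, tumbler, jar, canister and salt shaker where they stand, and take your hand off the lid at the end.

Things in the scene. Friction and masses are not known exactly. Their poses are not given: they have to be found in the camera images.
- lid_board (a point): Centre of the lid's board (half-way through its thickness): rectangular wooden board 116 mm (lid's x) by 164 mm (lid's y), 10 mm thick (lid's z), about 0.26 kg. Lid's z points out of the upper face with the handle. At the start it stands in the rack on a long edge, upright to a few degrees, z level and pointing away from the robot (handle on the far side), top edge 58 mm above this point.
- lid_plug (a point): Centre of the underside of the lid's plug, 17 mm below the board's centre along the lid's z. The plug under the board is 12 mm deep and fits into the box: 99 by 147 mm, its lowest 5 mm stepped in to 94 by 142 mm. Board and plug together are 22 mm thick. The lid fits the box either way round (half a turn about z).
- lid_handle (a point): Centre of the lid's handle: a dark wooden bar 70 mm long (lid's y), 18 mm wide (lid's x), 28 mm high, in the middle of the upper face. This point is 19 mm from the board's centre along the lid's z, 14 mm above the upper face. While the lid stands in the rack, the handle begins 49 mm below the top edge.
- lid_corner_a (a point): Point on the lid's upper face 12 mm in from its two edges, corner at -x, -y of the lid (46 and 70 mm from the centre).
- lid_corner_b (a point): The same at the lid's -x, +y corner.
- lid_corner_c (a point): The same at the lid's +x, +y corner.
- lid_corner_d (a point): The same at the lid's +x, -y corner.
- box_mouth (a point): Centre of the mouth of the biscuit box, level with its rim, 85 mm above the table. Open rectangular white enamel box, fixed: 112 mm (its x) by 160 mm (its y) outside, walls 4 mm, mouth 104 by 152 mm, z up. The plug enters with 2.5 mm play on each side. Fully home the board lies on the rim: its centre 5 mm and its upper face 10 mm above this point.
- box_seal (a point): Centre of the mouth at the height of the grey seal that lines it, 6 mm below the rim. The plug first comes to rest on the seal, the lid then 6 mm above home. The seal is in four quarters, one at each corner of the mouth; each gives way at about 7 N and stays where it is pushed, so the lid goes down where it is pressed (14 N over the middle of a short end, 28 N over the centre).
- rack_slot (a point): Foot of the rack slot in which the lid stands, 25 mm above the table, under the lid's lower edge. Rack fixed: white tray 250 mm (its x, away from the robot) by 170 mm (its y), centre 61 mm to -x of here; two rows of steel pegs at y = -45 and +45 mm, 30 mm apart in x, 48 mm higher than this point. Plates lean about 133 and 163 mm to -x of here, tops 133 mm above this point.
- chopping_board_top (a point): Centre of the upper face of the chopping board, 15 mm above the table, fixed. The board measures 220 mm (its x, away from the robot) by 190 mm (its y), z up. Empty at the start.
- plate_a: White plate, 150 mm across, leaning in the rack; origin at its centre. Leave alone.
- plate_b: The other white plate in the rack; origin at its centre. Leave alone.
- mug: White mug, 80 mm across, 92 mm high, on the far side of the box; origin at the centre of its underside. Leave alone.
- jar: Glass jar, 68 mm across, 105 mm high, on the far side of the box; origin at the centre of its underside. Leave alone.
- shaker: Steel salt shaker, 42 mm across, 71 mm high, on the robot's side of the box; origin at the centre of its underside. Leave alone.
- tumbler: Glass tumbler, 68 mm across, 85 mm high, beyond the chopping board; origin at the centre of its underside. Leave alone.
- canister: Round white canister with its own lid on, 96 mm across, 154 mm high, far back on the table; origin at the centre of its underside. Leave alone.
Mind the look-alikes: they are no part of the job. There is more than one size of the part that bears lid_board; the job needs the smaller.

How it is judged (in metres and radians):
On the way:
1. the lid lies flat on the chopping board, handle up, and is let go (angle between lid_board's own z axis and vertical below 0.15 rad and horizontal distance between lid_board and chopping_board_top below 0.1 m and z of lid_board in the frame of chopping_board_top below 0.024 m and contact force between the fingers and lid below 0.1 N), for 0.2 s.
At the end, for the whole second after the job is handed in: The lid is in the mouth of the box, handle up, and fully home: the upper face at each of the four corners is no more than 12.5 mm above the rim (10 mm is fully home, 16 mm is resting on the seal unpressed); it is at rest and let go (horizontal distance between lid_board and box_mouth below 0.006 m and z of each of lid_corner_a, lid_corner_b, lid_corner_c, lid_corner_d in the frame of box_mouth below 0.0125 m and z of lid_handle in the frame of box_mouth above 0.02 m and linear speed of lid below 0.02 m/s); the robot touches nothing.
It fails at once if the lid is dropped into the box (faster than 0.6 m/s within 6 cm above the rim; a fall of about 2 cm) (horizontal distance between lid_board and box_mouth below 0.06 m and z of lid_board in the frame of box_mouth below 0.06 m and linear speed of lid above 0.6 m/s).
It fails at once if a plate, the mug, the jar, the shaker, the tumbler or the canister is pushed more than 30 mm away (distance of any of plate_a, plate_b, mug, jar, shaker, tumbler, canister from where it was at the start of the episode above 0.03 m).
It also fails if it takes over 64 s, if anything falls off the work surface, if the arm or the gripper's body presses on something with over 40 N, if the wrist force passes 120 N, or if a joint passes its speed limit or range.

## Robot

A 6-joint arm with a two-finger parallel gripper is mounted at the origin on the work surface. World frame = base frame: x ahead of the robot, y to its left, z up, the work surface at z = 0. Lengths are in mm, angles in rad, forces in N, time in s.
With the tool pointing down it reaches from about 350 to 875 mm from the base axis. Payload 4.2 kg.
Tool frame: the origin (TCP) lies at the very end of the fingers, on their centre line; the grasp point (between the pads) lies 19 mm behind it; z points along the fingers, y is the line along which they close (so a half turn about z gives the same grasp; the last joint's range is limited). The gripper opens to 85 mm and grips with 20 to 120 N. Pads are 22 mm wide; open, the fingers measure 114 mm over their backs; the gripper's body (76 mm by 85 mm) begins 54 mm behind the grasp point. The pads swing forward as they close: fully open they stand 13 mm farther back than shut.
Start: joints at [1.509, 0.385, 0.008, 0, -1.194, -0.259], TCP at [197.046, 593.104, 231.312] pointing down, gripper open.
Joint ranges: [-3.14, 3.14], [-1.21, 2.06], [-1.07, 1.41], [-3.16, 2.05], [-2.99, -0.16], [-3.1, 3.1]. Speed limits (rad/s): [2.79, 2.79, 3.14, 3.14, 3.14, 3.14].

## Interface

Orientations are given as a unit quaternion [x, y, z, w].
In Python, from bench import arm gives the robot as it stands. The module is installed in compiled form; this text tells all that it offers.
- The arm moves only by the tool drive_tool, never from a script. Its argument "targets" is a list of rows, each a list of 5 numbers: the closure, from -1 (fully open) to 1 (shut), then the shift along the tool's x, y, z in mm, then the turn about the tool's z in degrees. In form: [[grip, tx, ty, tz, roll], ...]. A call has 1 to 12 rows; each row is the pose to reach, as a shift and turn from the pose commanded when the call began, along the tool's axes at that moment; what a row does not reach only later rows make up. A row lasts 1/10 s, in which the tool goes at most 50 mm and 8.59 degrees, less where a joint would pass 70% of its speed; a pose out of reach is approached as far as the arm can. A call with a gripper value outside its range is refused whole. The fingers move at their own pace and stop on an object; the grip force is fixed at half the most. Time passes only in rows, so rows that repeat a pose let the fingers close. It gives the time, the measured TCP pose, the force, the opening and the grip force at its end, in the units of the state.
- arm.read_state(): the state, without advancing time (a new reading comes with each control period).
- arm.get_image(name): name is "scene" or "top" or "wrist"; returns the picture (420x560x3 uint8, blue, green, red); there is no depth.
- arm.camera_params(name): a dict with "fov_y" (degrees; the focal length in pixels is half the picture's height over the tangent of half this angle, whatever the lens; pixels are square), "cx", "cy" (the principal point, pixels), "D" ([k1, k2, p1, p2, k3] as OpenCV has them; the pictures are not rectified), "rvec" (rotation vector, rad) and "tvec" (3), from world to camera coordinates, as OpenCV has them; the wrist camera has in their place "tool_from_camera" (4x4, takes a point from camera to tool coordinates, whose origin is the TCP and whose axes are the flange's). Camera axes: x right, y down, z forward; pixel columns grow to the right and rows downward; lengths in mm; the calibration is good to about 2 mm. A picture is of the moment at which its call begins: read the wrist's pose just before it. camera_params takes no time and is no camera call.
- arm.job_done(): hands the job in; it is judged then, once.
The state is a dict: "clock": time; "joints": joint angles; "joint_vel": joint speeds; "joint_efforts": joint torques, N m; "position": TCP position; "ee_rot": TCP orientation; "contact_force": force on the tool from outside, world axes, zero at the start; "wrist_torque": the same for the moment, N m; "gripper_width": finger opening in mm; "grasp_force": force on a finger pad.
Only numpy, scipy, OpenCV 4.12 (cv2) and the standard library are available. Lean on these libraries where they do the work, as an engineer would, in place of code of your own. Each camera call takes 0.05 s, during which the arm holds its last target. There are 200 camera calls.

## Working session

There is one attempt and no reset: what is moved stays moved. The work goes in short steps, Python scripts to look and compute and a tool call to move; the robot and the scene stay as the last step left them, time stands still between calls to the robot, and variables do not carry over. Pictures are saved under pics/ and viewed, at most 10 in all, crops included, and the job is handed in when it is done.

Besides the shell and the picture viewer there is one more tool, called after ">>>" by a JSON object that holds its "fn" and its "kwargs". drive_tool: Moves the arm, as the interface text tells. Its arguments: {"type":"object","properties":{"targets":{"type":"array","items":{"type":"array","items":{"type":"number"}}}},"required":["targets"]}

```bash
mkdir -p pics; cat > h.py <<'E'
import numpy as np, cv2
from bench import arm
from scipy.spatial.transform import Rotation as R
def cam(n):
    p=arm.camera_params(n); f=210/np.tan(np.radians(p["fov_y"])/2)
    K=np.array([[f,0,p["cx"]],[0,f,p["cy"]],[0,0,1.]]); D=np.array(p["D"],float)
    if "rvec" in p:
        Rm=cv2.Rodrigues(np.array(p["rvec"],float))[0]; t=np.array(p["tvec"],float).ravel()
    else:
        s=arm.read_state(); T=np.eye(4); T[:3,:3]=R.from_quat(s["ee_rot"]).as_matrix(); T[:3,3]=s["position"]
        C=np.linalg.inv(T@np.array(p["tool_from_camera"])); Rm,t=C[:3,:3],C[:3,3]
    return K,D,Rm,t
def ray(c,uv):
    K,D,Rm,t=c; q=cv2.undistortPoints(np.array([[uv]],float),K,D)[0,0]
    d=Rm.T@np.array([q[0],q[1],1]); return -Rm.T@t,d
def onz(c,uv,z):
    o,d=ray(c,uv); return o+d*(z-o[2])/d[2]
def proj(c,P):
    K,D,Rm,t=c; return cv2.projectPoints(np.array(P,float).reshape(-1,1,3),cv2.Rodrigues(Rm)[0],t,K,D)[0][:,0]
E
python3 - <<'E'
from h import *
for n in("scene","top","wrist"):
    c=cam(n); im=arm.get_image(n); cv2.imwrite(f"pics/{n}0.png",im); print(n,c[0][0,0],-c[2].T@c[3],c[2][2])
s=arm.read_state();print(s["clock"],R.from_quat(s["ee_rot"]).as_matrix().round(3))
a,b=[cv2.imread(f"pics/{n}0.png") for n in("scene","top")]
cv2.imwrite("pics/s1.png",cv2.resize(a,(784,588)));cv2.imwrite("pics/t1.png",cv2.resize(b,(784,588)))
E
```

```text
scene 490.3610687672758 [1325.35934813  -54.86206363  952.95077026] [-0.69225749  0.04566051 -0.72020461]
top 417.3231678728573 [ 386.06710211   14.77679913 1080.56493847] [ 0.10593589 -0.02636539 -0.99402337]
wrist 316.04921414883273 [262.94119261 570.45332044 371.77794472] [-0.25852647  0.08370762 -0.96237056]
0.15 [[ 0.949 -0.315 -0.   ]
 [-0.315 -0.949 -0.002]
 [ 0.     0.002 -1.   ]]
```

View pics/s1.png

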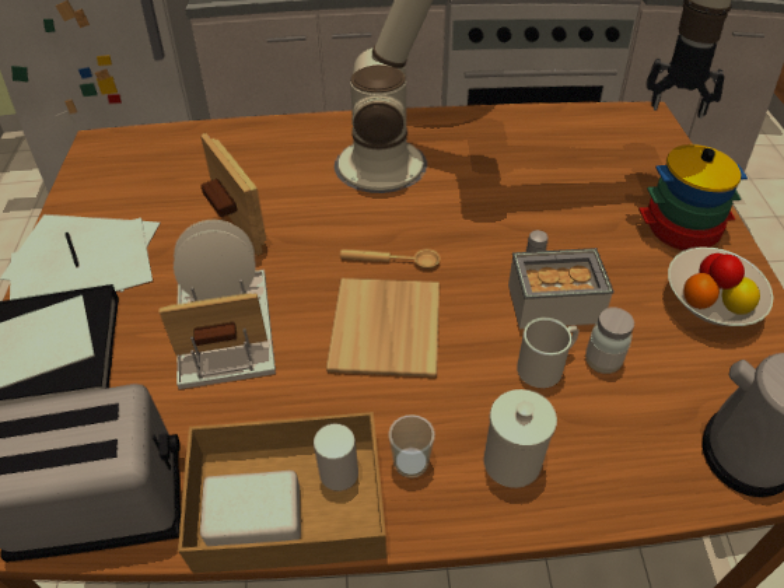

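View pics/t1.png

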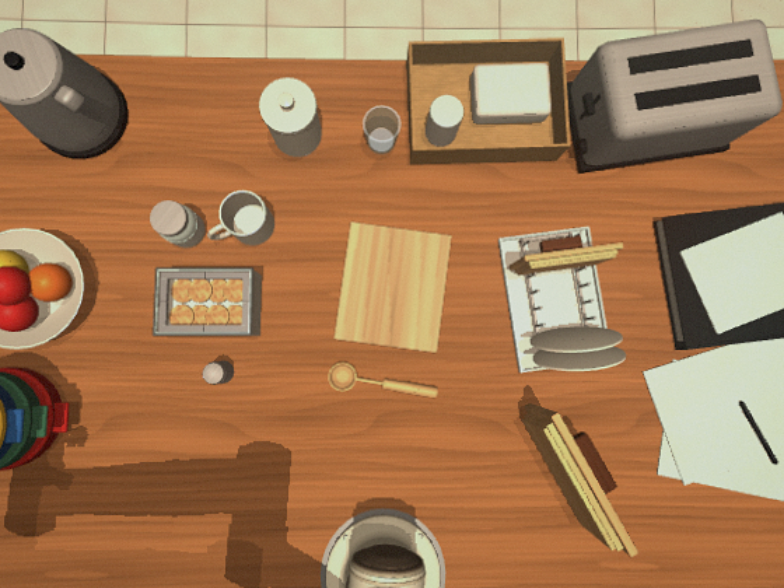

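The scene view shows the small lid in the rack at about (213,325), the chopping board at (385,325) and the box at (560,285), in 1.4x pixels. The bigger lid leans at (235,190) and is the decoy. I'll enlarge the parts of the top view that matter.

```bash
python3 - <<'E'
import cv2,numpy as np
t=cv2.imread("pics/top0.png")
A=cv2.resize(t[150:250,350:450],None,fx=4,fy=4,interpolation=cv2.INTER_CUBIC)   # lid/rack
B=cv2.resize(t[170:270,100:200],None,fx=4,fy=4,interpolation=cv2.INTER_CUBIC)   # box
cv2.imwrite("pics/c1.png",np.hstack([A,B]))
E
```

```text
(no output)
```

View pics/c1.png

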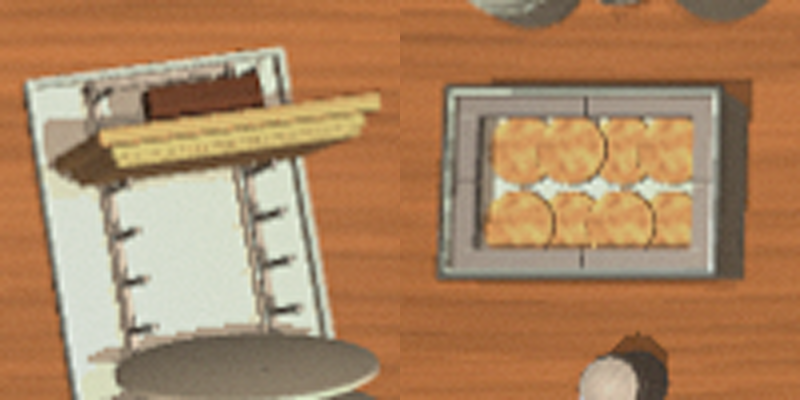

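The crop shows the lid's top edge running from (99,139) to (381,102), with the plug on the robot side. The box rim's outer corners are at (445,88), (720,87), (716,273) and (440,275).

```bash
python3 - <<'E'
from h import *
c=cam("top")
f=lambda x,y,ox,oy,k:((x+.5)/k-.5+ox,(y+.5)/k-.5+oy)
L=[onz(c,f(x,y,350,150,4),141) for x,y in((99,139),(381,102))]
B=[onz(c,f(x-400,y,100,170,4),85) for x,y in((445,88),(720,87),(716,273),(440,275))]
C=[onz(c,f(x,y,0,0,1.4),15) for x,y in((350,223),(451,236),(437,352),(335,338))]
for n,P in(("lid",L),("box",B),("board",C)):
    P=np.array(P);print(n,P.mean(0).round(1),[np.linalg.norm(P[i]-P[i-1]).round(1) for i in range(len(P))],[np.degrees(np.arctan2(*(P[i]-P[i-1])[:2])).round(1) for i in range(len(P))])
# image line angle: atan2(dx,dy): direction in xy measured from +y toward +x
s=arm.read_state();M=R.from_quat(s["ee_rot"]).as_matrix();print(s["position"],s["clock"])
E
```

```text
lid [ 548.8 -311.8  141. ] [np.float64(163.6), np.float64(163.6)] [np.float64(-7.4), np.float64(172.6)]
box [474.6 303.5  85. ] [np.float64(110.5), np.float64(160.8), np.float64(110.8), np.float64(159.5)] [np.float64(89.3), np.float64(179.8), np.float64(-90.0), np.float64(-0.1)]
board [506.1 -20.7  15. ] [np.float64(214.0), np.float64(188.9), np.float64(216.0), np.float64(186.9)] [np.float64(97.1), np.float64(-172.6), np.float64(-82.3), np.float64(8.0)]
[196.93131289 592.69176224 230.44918406] 0.15
```

>>> {"fn": "drive_tool", "kwargs": {"targets": [[-1,613,750,0,64],[-1,613,750,0,64],[-1,613,750,0,64],[-1,613,750,0,64],[-1,613,750,0,64],[-1,613,750,0,64],[-1,613,750,0,64],[-1,613,750,0,64],[-1,613,750,0,64],[-1,613,750,0,64],[-1,613,750,0,64],[-1,613,750,0,64]]}}

```text
clock: 1.35
position: [411.0, 30.5, 231.6]
ee_rot: [0.753, -0.658, 0.0, -0.0]
contact_force: [0.8, 0.6, -0.6]
gripper_width: 85.3
grasp_force: 0.0
```

```bash
cat > g.py <<'E'
# g.py x y z yaw_y : row needed from measured pose (tool y axis to yaw_y)
from h import *
import sys
s=arm.read_state();M=R.from_quat(s["ee_rot"]).as_matrix();p=np.array(s["position"])
print("t",s["clock"],"pos",p.round(1),"yaw_y",np.degrees(np.arctan2(M[1,1],M[0,1])).round(1),"w",round(s["gripper_width"],1),"gf",round(s["grasp_force"],1),"F",np.round(s["contact_force"],1),"tq",np.round(s["wrist_torque"],2),"q",np.round(s["joints"],2))
if len(sys.argv)>1:
    a=list(map(float,sys.argv[1:5])); d=M.T@(np.array(a[:3])-p)
    r=-((a[3]-np.degrees(np.arctan2(M[1,1],M[0,1]))+180)%360-180)
    print("row",d.round(1),round(r,1))
E
python3 g.py 543 -312.6 230 -172.6
```

```text
t 1.35 pos [411.   30.5 231.6] yaw_y -172.4 w 85.3 gf 0.0 F [ 0.8  0.6 -0.6] tq [ 0.11 -0.17 -0.04] q [ 0.47  0.01 -0.47 -0.   -1.09 -0.34]
row [357.6 -85.2   1.5] 0.2
```

>>> {"fn": "drive_tool", "kwargs": {"targets": [[-1,357,-85,0,0],[-1,357,-85,0,0],[-1,357,-85,0,0],[-1,357,-85,0,0],[-1,357,-85,0,0],[-1,357,-85,0,0],[-1,357,-85,0,0],[-1,357,-85,0,0],[-1,357,-85,0,0],[-1,357,-85,0,0]]}}

```text
clock: 2.35
position: [542.0, -310.0, 230.5]
ee_rot: [0.752, -0.659, -0.001, 0.0]
contact_force: [0.3, -0.0, -0.6]
gripper_width: 85.8
grasp_force: 0.0
```

```bash
python3 g.py 543 -312.6 98 -172.6; python3 - <<'E'
from h import *
c=cam("wrist");cv2.imwrite("pics/w1.png",arm.get_image("wrist"));print(proj(c,[[548.8,-311.8,141]]))
E
```

```text
t 2.35 pos [ 542.  -310.   230.5] yaw_y -172.4 w 85.8 gf 0.0 F [ 0.3 -0.  -0.6] tq [0.   0.01 0.01] q [-0.26  0.39  0.01 -0.   -1.19  0.39]
row [  2.8  -0.9 132.5] 0.2
[[273.35412252 212.37524366]]
```

View pics/w1.png

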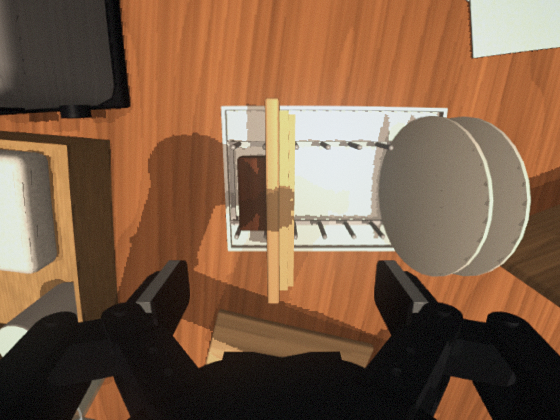

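The wrist view shows the board's top edge at column 272 (rows 99–303) with the handle on the far side, which matches the predicted position. I'll go down and grip.

>>> {"fn": "drive_tool", "kwargs": {"targets": [[-1,2,-1,40,0],[-1,2,-1,80,0],[-1,2,-1,110,0],[-1,2,-1,132,0],[-1,2,-1,132,0],[1,2,-1,132,0],[1,2,-1,132,0],[1,2,-1,132,0],[1,2,-1,132,0],[1,2,-1,132,0],[1,2,-1,132,0],[1,2,-1,132,0]]}}

```text
clock: 3.6
position: [543.8, -312.1, 100.5]
ee_rot: [0.753, -0.659, 0.0, 0.0]
contact_force: [-2.4, 1.0, 5.7]
gripper_width: 21.4
grasp_force: 60.0
```

```bash
python3 g.py 543 -312.6 230 -172.6
```

```text
t 3.6 pos [ 543.8 -312.1  100.5] yaw_y -172.4 w 21.4 gf 60.0 F [-2.4  1.   5.7] tq [ 0.35  0.57 -0.  ] q [-0.26  0.5  -0.15  0.   -0.91  0.4 ]
row [   0.4    0.8 -129.5] 0.2
```

>>> {"fn": "drive_tool", "kwargs": {"targets": [[1,0,0,-15,0],[1,0,0,-40,0],[1,0,0,-75,0],[1,0,0,-115,0],[1,0,0,-115,0]]}}

```text
clock: 4.1
position: [546.6, -313.4, 220.3]
ee_rot: [0.753, -0.658, 0.006, -0.002]
contact_force: [0.1, 0.7, -1.2]
gripper_width: 21.3
grasp_force: 60.1
```

```bash
python3 g.py 554 -21 213 180
```

```text
t 4.1 pos [ 546.6 -313.4  220.3] yaw_y -172.3 w 21.3 gf 60.1 F [ 0.1  0.7 -1.2] tq [-0.09 -0.13 -0.01] q [-0.26  0.39 -0.01  0.   -1.16  0.4 ]
row [-288.8  -46.2    6. ] 7.7
```

>>> {"fn": "drive_tool", "kwargs": {"targets": [[1,-30,-5,0,1],[1,-70,-11,0,2],[1,-115,-18,0,4],[1,-160,-26,0,6],[1,-205,-33,0,7.7],[1,-245,-39,0,7.7],[1,-275,-44,0,7.7],[1,-289,-46,0,7.7],[1,-289,-46,40,7.7],[1,-289,-46,80,7.7],[1,-289,-46,105,7.7],[1,-289,-46,105,7.7]]}}

```text
clock: 5.3
position: [547.0, -20.4, 104.3]
ee_rot: [-0.706, 0.708, 0.004, -0.005]
contact_force: [-0.8, -0.3, -2.4]
gripper_width: 21.3
grasp_force: 59.9
```

```bash
python3 g.py 554 -21 90 180;python3 - <<'E'
from h import *
a=arm.get_image("scene")[150:330,180:420];cv2.imwrite("pics/s2.png",cv2.resize(a,None,fx=3,fy=3))
E
```

```text
t 5.3 pos [547.  -20.4 104.3] yaw_y 179.8 w 21.3 gf 59.9 F [-0.8 -0.3 -2.4] tq [-0.01  0.09 -0.04] q [ 0.26  0.39 -0.34 -0.   -0.85 -0.26]
row [ 0.5 -7.2 14.2] -0.2
```

View pics/s2.png

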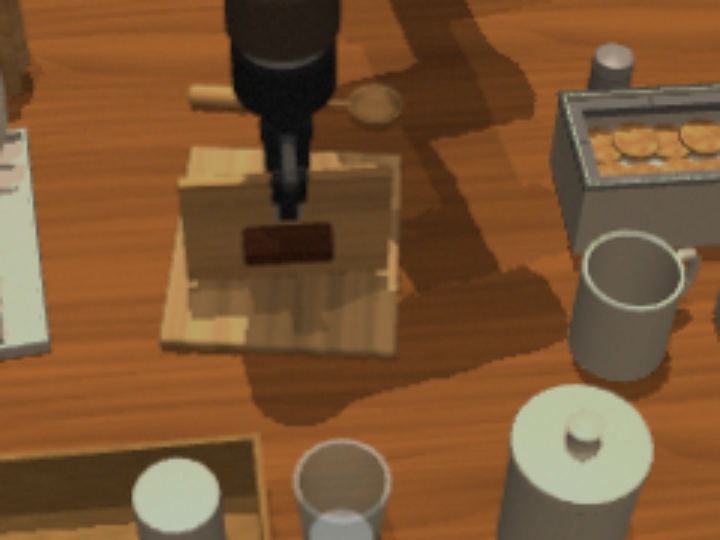

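The lid hangs upright over the board with its handle on the far side (crop 288,243). Next I'll lower it until it touches.

>>> {"fn": "drive_tool", "kwargs": {"targets": [[1,0,0,4,0],[1,0,0,8,0],[1,0,0,12,0],[1,0,0,15,0],[1,0,0,16,0],[1,0,0,16,0]]}}

```text
clock: 5.95
position: [551.0, -19.4, 93.3]
ee_rot: [-0.707, 0.708, -0.0, -0.0]
contact_force: [0.3, 0.4, -3.4]
gripper_width: 21.2
grasp_force: 60.1
```

```bash
python3 g.py
```

```text
t 5.95 pos [551.  -19.4  93.3] yaw_y 179.9 w 21.2 gf 60.1 F [ 0.3  0.4 -3.4] tq [-0.02  0.06  0.01] q [ 0.26  0.4  -0.35  0.   -0.81 -0.26]
```

>>> {"fn": "drive_tool", "kwargs": {"targets": [[1,0,0,1,0],[1,0,0,2,0],[1,0,0,3,0],[1,0,0,3,0]]}}

```text
clock: 6.35
position: [551.1, -19.3, 90.6]
ee_rot: [-0.707, 0.708, -0.0, 0.0]
contact_force: [-0.4, 0.2, -1.3]
gripper_width: 21.2
grasp_force: 60.5
```

```bash
python3 g.py
```

```text
t 6.35 pos [551.1 -19.3  90.6] yaw_y 179.9 w 21.2 gf 60.5 F [-0.4  0.2 -1.3] tq [0.12 0.22 0.  ] q [ 0.26  0.41 -0.36  0.   -0.81 -0.26]
```

>>> {"fn": "drive_tool", "kwargs": {"targets": [[-1,0,0,0,0],[-1,0,5,0,0],[-1,0,12,0,0],[-1,0,20,0,0],[-1,0,28,0,0],[-1,0,36,0,0],[-1,0,44,0,0],[-1,0,52,5,0],[-1,0,60,10,0],[-1,0,68,18,0],[-1,0,76,25,0],[-1,0,76,25,0]]}}

```text
clock: 7.55
position: [472.7, -19.7, 63.9]
ee_rot: [-0.707, 0.708, 0.001, -0.002]
contact_force: [-0.0, 0.1, -0.3]
gripper_width: 85.3
grasp_force: 0.0
```

```bash
python3 g.py;python3 - <<'E'
from h import *
a=arm.get_image("scene")[150:330,180:420];b=arm.get_image("wrist")
cv2.imwrite("pics/s3.png",np.hstack([cv2.resize(a,(400,300)),cv2.resize(b,(400,300))]))
E
```

```text
t 7.55 pos [472.7 -19.7  63.9] yaw_y 179.9 w 85.3 gf 0.0 F [-0.   0.1 -0.3] tq [ 0.11 -0.02  0.01] q [ 0.3   0.34 -0.57 -0.   -0.67 -0.3 ]
```

View pics/s3.png

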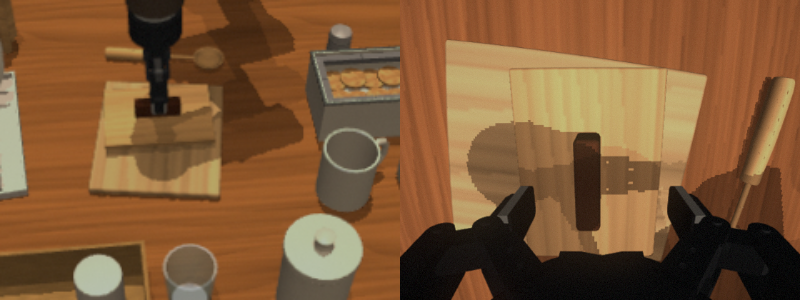

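The lid has dropped between the open fingers and looks flat. I'll rise and measure the handle.

>>> {"fn": "drive_tool", "kwargs": {"targets": [[-1,0,0,-30,0],[-1,0,0,-70,0],[-1,0,0,-110,0],[-1,0,0,-110,0],[-1,0,0,-110,0]]}}

```text
clock: 8.15
position: [475.8, -19.0, 176.4]
ee_rot: [-0.707, 0.708, -0.001, 0.002]
contact_force: [0.8, 0.7, -1.1]
gripper_width: 85.5
grasp_force: 0.0
```

```bash
python3 g.py;python3 - <<'E'
from h import *
c=cam("wrist");b=arm.get_image("wrist");cv2.imwrite("pics/w3.png",b);cv2.imwrite("pics/w4.png",cv2.resize(b,(784,588)))
E
```

```text
t 8.15 pos [475.8 -19.  176.4] yaw_y 179.9 w 85.5 gf 0.0 F [ 0.8  0.7 -1.1] tq [-0.09  0.07 -0.  ] q [ 0.3   0.18 -0.43 -0.   -0.96 -0.3 ]
```

View pics/w4.png

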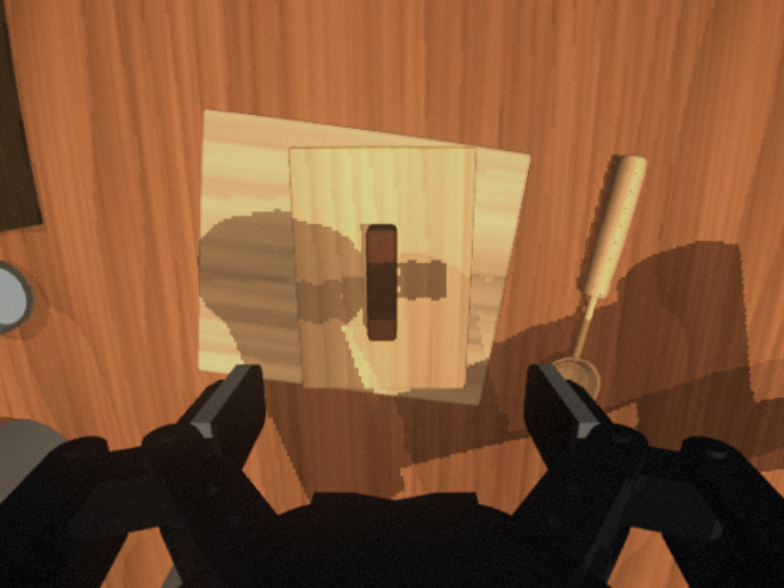

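The lid lies flat with its handle up. Its upper-face corners are at (289,149), (475,149), (464,389) and (303,387), and the handle is centred near (382,282).

```bash
python3 - <<'E'
from h import *
c=cam("wrist")
P=np.array([onz(c,((x+.5)/1.4-.5,(y+.5)/1.4-.5),37) for x,y in((289,149),(475,149),(464,389),(303,387))])
print(P.round(1),P.mean(0).round(1),[np.linalg.norm(P[i]-P[i-1]).round(1) for i in range(4)],[np.degrees(np.arctan2(*(P[i]-P[i-1])[:2])).round(1) for i in range(4)])
E
python3 g.py 485 -19 45 180
```

```text
[[ 539.2 -101.7   37. ]
 [ 426.4 -101.3   37. ]
 [ 426.6   59.3   37. ]
 [ 539.7   57.6   37. ]] [483.  -21.5  37. ] [np.float64(159.3), np.float64(112.8), np.float64(160.6), np.float64(113.1)] [np.float64(-179.8), np.float64(-89.8), np.float64(0.1), np.float64(90.8)]
t 8.2 pos [474.9 -19.2 175.1] yaw_y 179.9 w 85.1 gf 0.0 F [-0.5 -0.6 -0.3] tq [ 0.04 -0.03 -0.04] q [ 0.3   0.18 -0.43 -0.   -0.96 -0.3 ]
row [ -0.2 -10.1 130.1] -0.1
```

>>> {"fn": "drive_tool", "kwargs": {"targets": [[-1,2,-8,30,0],[-1,2,-8,70,0],[-1,2,-8,105,0],[-1,2,-8,131,0],[-1,2,-8,131,0],[-1,2,-8,131,0],[1,2,-8,131,0],[1,2,-8,131,0],[1,2,-8,131,0],[1,2,-8,131,0],[1,2,-8,131,0],[1,2,-8,131,0]]}}

```text
clock: 9.4
position: [483.6, -21.2, 45.2]
ee_rot: [-0.707, 0.707, -0.0, 0.001]
contact_force: [-0.6, 0.7, 5.8]
gripper_width: 17.0
grasp_force: 59.7
```

```bash
python3 g.py
```

```text
t 9.4 pos [483.6 -21.2  45.2] yaw_y 179.9 w 17.0 gf 59.7 F [-0.6  0.7  5.8] tq [0.13 0.33 0.01] q [ 0.29  0.38 -0.57  0.   -0.62 -0.29]
```

>>> {"fn": "drive_tool", "kwargs": {"targets": [[1,0,0,-10,0],[1,0,0,-35,0],[1,0,0,-75,0],[1,0,0,-115,0],[1,-40,1,-115,0],[1,-85,2,-115,0],[1,-130,4,-115,0],[1,-175,5,-115,0],[1,-220,6,-115,0],[1,-265,7,-115,0],[1,-300,8,-115,0],[1,-320,9,-115,0]]}}

```text
clock: 10.6
position: [473.6, 301.0, 158.8]
ee_rot: [0.707, -0.707, -0.0, 0.0]
contact_force: [0.4, -0.9, -3.5]
gripper_width: 17.0
grasp_force: 59.2
```

>>> {"fn": "drive_tool", "kwargs": {"targets": [[1,-4,0,0,0],[1,-4,0,0,0],[1,-4,0,0,0],[1,-4,0,0,0],[1,-4,0,0,0]]}}

```text
clock: 11.1
position: [474.6, 301.6, 159.5]
ee_rot: [-0.706, 0.708, 0.0, -0.0]
contact_force: [0.4, 0.0, -3.2]
gripper_width: 16.5
grasp_force: 59.2
```

```bash
python3 g.py 474.6 303.5 120 180;python3 - <<'E'
from h import *
w=arm.get_image("wrist");t=arm.get_image("top");cv2.imwrite("pics/w5.png",w);cv2.imwrite("pics/t5.png",t)
a=cv2.resize(t[155:275,90:210],(400,400),interpolation=cv2.INTER_CUBIC)
cv2.imwrite("pics/v5.png",np.hstack([cv2.resize(w[:,100:460],(400,467))[:400],a]))
E
```

```text
t 11.1 pos [474.6 301.6 159.5] yaw_y 179.8 w 16.5 gf 59.2 F [ 0.4  0.  -3.2] tq [ 0.01 -0.02 -0.01] q [ 0.85  0.34 -0.25 -0.   -0.98 -0.86]
row [-1.9 -0.  39.5] -0.2
```

View pics/v5.png

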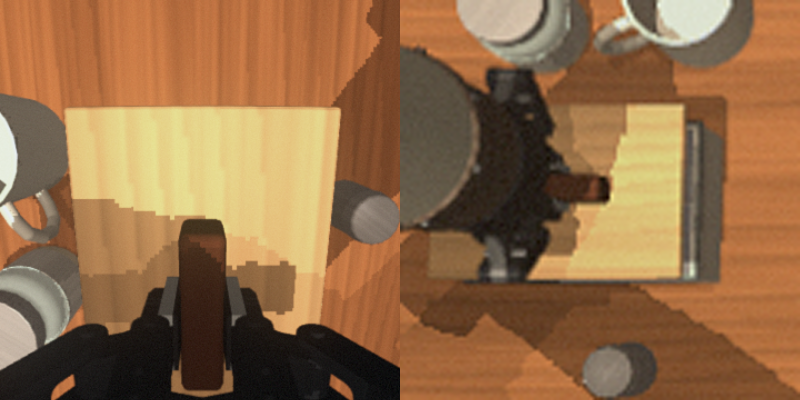

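The board sits level in the hand. Its -y edge corners are at (66,107) and (340,107) in the wrist half, and (683,104) and (683,279) in the top half.

```bash
python3 - <<'E'
from h import *
for z in (148,151.5):
  for n,k,ox,oy,pts in(("wrist",400/360,100,0,((66,107),(340,107))),("top",400/120,90,155,((283,104),(283,279)))):
    c=cam(n);P=np.array([onz(c,((x+.5)/k-.5+ox,(y+.5)/k-.5+oy),z) for x,y in pts])
    print(n,z,P.round(1)[:,:2].tolist(),"centre",(P.mean(0)+[0,82,0]).round(1),"len",np.linalg.norm(P[0]-P[1]).round(1),"ang",np.degrees(np.arctan2(P[0,1]-P[1,1],P[0,0]-P[1,0])).round(1))
E
```

```text
wrist 148 [[531.7, 220.5], [417.2, 220.7]] centre [474.4 302.6 148. ] len 114.5 ang -0.1
top 148 [[533.7, 221.7], [416.4, 219.1]] centre [475.  302.4 148. ] len 117.3 ang 1.3
wrist 151.5 [[530.4, 220.8], [418.5, 221.0]] centre [474.4 302.9 151.5] len 111.9 ang -0.1
top 151.5 [[533.1, 220.9], [416.2, 218.3]] centre [474.7 301.6 151.5] len 116.9 ang 1.3
```

>>> {"fn": "drive_tool", "kwargs": {"targets": [[1,-1,0,15,0],[1,-1,0,28,0],[1,-1,0,36,0],[1,-1,0,40,0],[1,-1,0,42,0],[1,-1,0,44,0],[1,-1,0,45,0],[1,-1,0,46,0],[1,-1,0,46,0],[1,-1,0,46,0]]}}

```text
clock: 12.2
position: [474.5, 303.8, 113.5]
ee_rot: [-0.707, 0.708, -0.0, 0.0]
contact_force: [0.5, -0.1, -2.8]
gripper_width: 16.4
grasp_force: 59.2
```

```bash
python3 g.py
```

```text
t 12.2 pos [474.5 303.8 113.5] yaw_y 179.9 w 16.4 gf 59.2 F [ 0.5 -0.1 -2.8] tq [ 0.01 -0.01  0.  ] q [ 0.86  0.39 -0.3   0.   -0.87 -0.86]
```

>>> {"fn": "drive_tool", "kwargs": {"targets": [[1,0,0,1,0],[1,0,0,2,0],[1,0,0,3,0],[1,0,0,4,0],[1,0,0,4,0],[1,0,0,4,0]]}}

```text
clock: 12.8
position: [474.5, 303.8, 109.3]
ee_rot: [-0.707, 0.708, -0.0, 0.0]
contact_force: [-0.7, -0.2, -1.9]
gripper_width: 17.1
grasp_force: 59.2
```

>>> {"fn": "drive_tool", "kwargs": {"targets": [[1,0,0,1,0],[1,0,0,2,0],[1,0,0,2,0],[1,0,0,2,0]]}}

```text
clock: 13.2
position: [474.5, 303.8, 109.2]
ee_rot: [-0.707, 0.707, -0.0, 0.0]
contact_force: [-4.0, -1.1, 7.9]
gripper_width: 16.9
grasp_force: 60.6
```

```bash
python3 g.py
```

```text
t 13.2 pos [474.5 303.8 109.2] yaw_y 180.0 w 16.9 gf 60.6 F [-4.  -1.1  7.9] tq [-0.46  1.22  0.06] q [ 0.86  0.4  -0.31  0.   -0.86 -0.86]
```

>>> {"fn": "drive_tool", "kwargs": {"targets": [[1,0,0,1,0],[1,0,0,2,0],[1,0,0,3,0],[1,0,0,4,0],[1,0,0,5,0],[1,0,0,5,0],[1,0,0,5,0]]}}

```text
clock: 13.9
position: [474.6, 303.8, 107.4]
ee_rot: [0.707, -0.707, 0.001, -0.001]
contact_force: [-9.8, -2.7, 23.6]
gripper_width: 16.6
grasp_force: 62.8
```

```bash
python3 g.py
```

```text
t 13.9 pos [474.6 303.8 107.4] yaw_y -180.0 w 16.6 gf 62.8 F [-9.8 -2.7 23.6] tq [-1.04  3.14 -0.11] q [ 0.86  0.4  -0.31  0.   -0.86 -0.86]
```

>>> {"fn": "drive_tool", "kwargs": {"targets": [[1,0,1,1,0],[1,0,1.5,2,0],[1,0,1.5,3,0],[1,0,1.5,4,0],[1,0,1.5,5,0],[1,0,1.5,5,0],[1,0,1.5,5,0]]}}

```text
clock: 14.6
position: [474.5, 303.8, 103.1]
ee_rot: [0.707, -0.707, 0.001, -0.002]
contact_force: [-5.9, -6.0, 24.6]
gripper_width: 16.9
grasp_force: 63.0
```

```bash
python3 g.py
```

```text
t 14.6 pos [474.5 303.8 103.1] yaw_y -180.0 w 16.9 gf 63.0 F [-5.9 -6.  24.6] tq [-1.62  2.15 -0.05] q [ 0.86  0.4  -0.32  0.   -0.84 -0.86]
```

>>> {"fn": "drive_tool", "kwargs": {"targets": [[1,0,0,1,0],[1,0,0,2,0],[1,0,0,3,0],[1,0,0,4,0],[1,0,0,4,0],[1,0,0,4,0]]}}

```text
clock: 15.2
position: [474.6, 303.8, 103.0]
ee_rot: [0.708, -0.707, 0.002, -0.002]
contact_force: [-14.5, -7.5, 45.0]
gripper_width: 16.7
grasp_force: 65.8
```

```bash
python3 g.py
```

```text
t 15.2 pos [474.6 303.8 103. ] yaw_y -179.9 w 16.7 gf 65.8 F [-14.5  -7.5  45. ] tq [-2.41  4.54 -0.19] q [ 0.86  0.4  -0.32  0.01 -0.84 -0.86]
```

>>> {"fn": "drive_tool", "kwargs": {"targets": [[1,0,0,-4,0],[1,0,0,-7,0],[1,0,0,-7,0],[-1,0,0,-7,0],[-1,0,0,-7,0],[-1,0,0,-7,0],[-1,0,0,-7,0],[-1,0,0,-30,0],[-1,0,0,-60,0],[-0.5,-65,0,-60,0],[1,-65,0,-60,0],[1,-65,0,-60,0]]}}

```text
clock: 16.4
position: [472.8, 370.7, 152.5]
ee_rot: [0.707, -0.707, -0.0, 0.0]
contact_force: [-0.1, -0.9, -0.8]
gripper_width: 43.9
grasp_force: 0.0
```

>>> {"fn": "drive_tool", "kwargs": {"targets": [[1,0,0,0,0],[1,0,0,0,0],[1,0,0,0,0],[1,0,0,0,0]]}}

```text
clock: 16.8
position: [473.1, 368.0, 153.3]
ee_rot: [-0.706, 0.708, -0.0, -0.0]
contact_force: [0.2, 0.2, -0.7]
gripper_width: -0.1
grasp_force: 0.0
```

```bash
python3 g.py 474.6 368.5 95 180;python3 - <<'E'
from h import *
a=arm.get_image("scene")[150:300,330:480]; b=arm.get_image("top")[155:275,90:210]
cv2.imwrite("pics/v6.png",np.hstack([cv2.resize(a,(400,400),interpolation=cv2.INTER_CUBIC),cv2.resize(b,(400,400),interpolation=cv2.INTER_CUBIC)]))
E
```

```text
t 16.8 pos [473.1 368.  153.3] yaw_y 179.9 w -0.1 gf 0.0 F [ 0.2  0.2 -0.7] tq [-0.    0.05 -0.03] q [ 0.93  0.41 -0.17  0.   -1.   -0.93]
row [-0.5 -1.5 58.3] -0.1
```

View pics/v6.png

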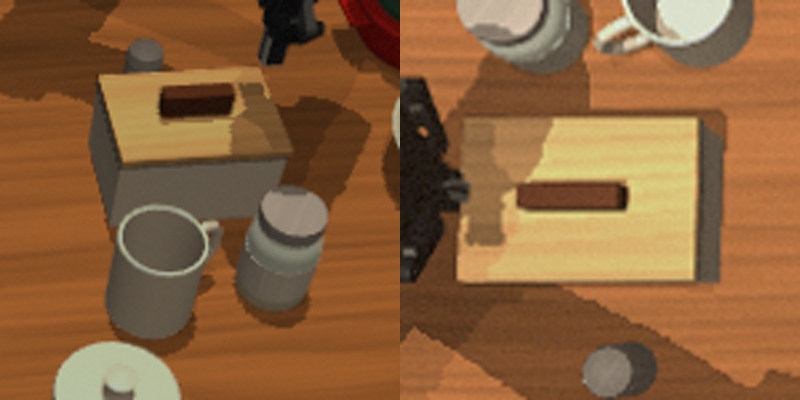

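The lid sits on the box, in line with it, and the handle is free. I'll press each short end with the fingers shut to check it is home.

>>> {"fn": "drive_tool", "kwargs": {"targets": [[1,0,-1,25,0],[1,0,-1,45,0],[1,0,-1,52,0],[1,0,-1,55,0],[1,0,-1,57,0],[1,0,-1,59,0],[1,0,-1,61,0],[1,0,-1,63,0],[1,0,-1,63,0],[1,0,-1,63,0]]}}

```text
clock: 17.9
position: [474.7, 369.3, 95.1]
ee_rot: [0.707, -0.707, 0.0, -0.002]
contact_force: [-6.2, -3.1, 15.8]
gripper_width: 0.1
grasp_force: 8.6
```

```bash
python3 g.py
```

```text
t 17.9 pos [474.7 369.3  95.1] yaw_y -180.0 w 0.1 gf 8.6 F [-6.2 -3.1 15.8] tq [-0.96  1.78 -0.02] q [ 0.93  0.47 -0.23  0.   -0.87 -0.93]
```

>>> {"fn": "drive_tool", "kwargs": {"targets": [[1,0,0,2,0],[1,0,0,4,0],[1,0,0,4,0]]}}

```text
clock: 18.2
position: [474.7, 369.4, 94.9]
ee_rot: [0.708, -0.707, 0.001, -0.002]
contact_force: [-12.3, -6.3, 34.5]
gripper_width: 0.0
grasp_force: 17.4
```

>>> {"fn": "drive_tool", "kwargs": {"targets": [[1,0,0,-10,0],[1,0,0,-40,0],[1,0,0,-60,0],[1,40,0,-60,0],[1,85,0,-60,0],[1,115,0,-60,0],[1,131,0,-60,0],[1,131,0,-30,0],[1,131,0,-14,0],[1,131,0,-11,0],[1,131,0,-9,0],[1,131,0,-7,0]]}}

```text
clock: 19.4
position: [474.7, 238.5, 95.1]
ee_rot: [-0.707, 0.707, -0.0, 0.001]
contact_force: [-5.2, -1.1, 15.1]
gripper_width: -0.3
grasp_force: 7.6
```

>>> {"fn": "drive_tool", "kwargs": {"targets": [[1,0,0,2,0],[1,0,0,4,0],[1,0,0,6,0],[1,0,0,6,0],[1,0,0,6,0]]}}

```text
clock: 19.9
position: [474.7, 238.5, 94.9]
ee_rot: [0.708, -0.706, 0.001, -0.002]
contact_force: [-14.6, -4.3, 37.0]
gripper_width: 0.1
grasp_force: 18.6
```

```bash
python3 g.py
```

```text
t 19.9 pos [474.7 238.5  94.9] yaw_y -179.9 w 0.1 gf 18.6 F [-14.6  -4.3  37. ] tq [-1.24  4.27  0.02] q [ 0.77  0.37 -0.41  0.   -0.79 -0.77]
```

Both ends stop hard at z = 94.9 mm, which is the home height, so I'll back off and hand in.

>>> {"fn": "drive_tool", "kwargs": {"targets": [[1,0,0,-10,0],[1,0,0,-50,0],[1,0,0,-90,0],[1,0,0,-120,0],[1,0,0,-120,0],[1,0,0,-120,0]]}}

```text
clock: 20.5
position: [474.1, 238.3, 208.6]
ee_rot: [-0.707, 0.708, 0.0, 0.002]
contact_force: [-0.4, 0.0, 0.2]
gripper_width: -0.2
grasp_force: 0.0
```

```bash
python3 g.py; python3 -c "
from bench import arm
print(arm.job_done())"
```

```text
t 20.5 pos [474.1 238.3 208.6] yaw_y 179.9 w -0.2 gf 0.0 F [-0.4  0.   0.2] tq [-0.08  0.05  0.  ] q [ 0.77  0.24 -0.26 -0.   -1.07 -0.77]
the job is handed in; nothing more can be done
None
```

I laid the lid on the chopping board and let it go, set it into the box by its handle and pressed it home (both short ends stopped at about 95 mm, the flush height); the hand is clear and the job was handed in at about 20.5 s, with no verdict returned.

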